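# Gauge the bore of a column block, GO then NO-GO

### The job

Check the bore of the aluminium column block on the floating stage with the plug gauge: slide the green GO end in until its shoulder is fully home against the block, draw it out again, then offer the red NO-GO end to the bore and, with its nose in the bore, press gently until the sprung carriage has given about 8 mm, holding that for a second to confirm that it is refused. Then lay the gauge back in its cradle the way round it was and let go. Feel your way in without forcing the gauge, never drive the carriage against its stops, and leave the other things on the bench alone.

Things in the scene. Friction and masses are not known exactly. Their poses are not given: they have to be found in the camera images.
- stage: grey floating stage fixed to the bench, base 130 x 150 x 16 mm, with blue end stops 40 mm high at both ends. Origin: underside centre, z up; its y is the direction of the bore to be gauged. A dark carriage, 98 mm wide, up to 46 mm high, carries the upright aluminium column block. Nothing but the block stands higher than 46 mm here
- stage_mid (a point): stage's middle, 85 mm above its origin: the height of the bore's axis, midway between the block's faces at rest. The real bore lies up to 8 mm from it to either side along the stage's x, because the block is clamped anywhere across the carriage: that offset is not measured and must be found by sight or feel
- stage_deck (a point): deck under the block, 16 mm above the stage's origin. The block: 74 mm wide (x), 30 mm thick (y), top 120 mm above the stage's origin; one round through-bore of 21.2 mm, parallel to the stage's y, no chamfer, open at both faces: mouths at y = -15 and +15 mm with the carriage at rest. Either mouth serves for either end of the gauge
- block (a joint): travel in m of the carriage with its block along the stage's y (0 at rest, positive towards +y). It floats on springs, 700 N/m both ways (7 N at 10 mm), with little friction (0.2 N); hard stops at +17 and -17 mm. The block's frame has the stage's axes, its bore along y at x = 0, z = 85 mm, mid-plane at y = 0
- gauge: double-ended plug gauge, about 0.25 kg, 142 mm long. Origin: middle of the square aluminium handle (24 x 24 mm, 90 mm long), on the axis; y = axis, towards the GO end (green band); the red band marks the NO-GO end. The handle's square ends are the shoulders; the GO end is fully home when its shoulder stops on the block's face
- go_tip (a point): end face centre of the GO plug, on the axis, 75 mm from the gauge's origin. The steel plug is 20 mm across and 30 mm long, its last 2.5 mm tapering to 17 mm
- nogo_tip (a point): end face centre of the pilot nose at the NO-GO end, on the axis, 67 mm from the gauge's origin. The nose is 17 mm across, 8 mm long, its last 2 mm tapering to 14 mm, and enters the bore; behind it the NO-GO plug, 24 mm across and 14 mm long, must be refused at the mouth
- cradle: gauge cradle fixed to the bench: grey base 90 x 120 x 12 mm with two blue saddles, 10 mm thick (y), 62 mm wide (x), at y = +36 and -36 mm. Their slots, 27 mm wide, hold the handle from below: slot floor 48 mm above the bench, cheeks upright to 60 mm, then flaring out to 75 mm high. Origin: underside centre, y along the gauge
- seat (a point): seat of the gauge: 60 mm above the cradle's origin. The gauge in its cradle has its origin here (within 3 mm along), its axis along the cradle's y, GO end to the cradle's +y. Between the saddles 62 mm of the handle is free to be grasped across (along x) from above
- solvent_bottle: clear solvent bottle, blue cap, 72 mm across, 160 mm tall, origin under its centre; a bystander
- amber_bottle: amber bottle, blue cap, 60 mm across, 130 mm tall, origin under its centre; a bystander
- beaker: glass beaker, 70 mm across, 85 mm tall, origin under its centre; a bystander
- spare_block: spare aluminium block lying flat, 74 x 70 x 30 mm, its bore upward; not to be gauged; origin under its centre; a bystander
- ring_gauge: dark steel ring, 54 mm across, 16 mm high, lying flat, origin under its centre; a bystander
- screwdriver: screwdriver lying on the table, origin at its middle; a bystander
- wrench: wrench lying on the table, origin at its middle; a bystander
Not all that is in view belongs to the job. There is more than one size of the gauge; the job needs the smaller. Leave any purple look-alike of the cradle alone.

How it is judged (in metres and radians):
On the way, in this order (a step that is already met when the one before it is completed fails the run):
1. the GO end is fully in the bore, its shoulder on the block's face (within 2.5 mm) (((x of go_tip in the frame of block between -0.004 and 0.004 m and z of go_tip in the frame of block between 0.081 and 0.089 m and angle between the y axis of gauge and the y axis of stage, either way round below 0.1 rad and y of go_tip in the frame of block above 0.0125 m and y of gauge in the frame of block below -0.03 m) or (x of go_tip in the frame of block between -0.004 and 0.004 m and z of go_tip in the frame of block between 0.081 and 0.089 m and angle between the y axis of gauge and the y axis of stage, either way round below 0.1 rad and y of go_tip in the frame of block below -0.0125 m and y of gauge in the frame of block above 0.03 m))), for 0.2 s.
2. the NO-GO end is refused: its nose is at least 5 mm inside the bore and presses the carriage back by more than 5 mm, held for 0.5 s ((((x of nogo_tip in the frame of block between -0.004 and 0.004 m and z of nogo_tip in the frame of block between 0.081 and 0.089 m and angle between the y axis of gauge and the y axis of stage, either way round below 0.1 rad and y of nogo_tip in the frame of block above -0.01 m and y of gauge in the frame of block below -0.03 m) and value of joint block above 0.005 m) or ((x of nogo_tip in the frame of block between -0.004 and 0.004 m and z of nogo_tip in the frame of block between 0.081 and 0.089 m and angle between the y axis of gauge and the y axis of stage, either way round below 0.1 rad and y of nogo_tip in the frame of block below 0.01 m and y of gauge in the frame of block above 0.03 m) and value of joint block below -0.005 m))), for 0.5 s.
At the end, for the whole second after the job is handed in: The gauge rests released in its cradle, GO end to the cradle's +y: origin within 6 mm across, 12 mm along and 4 mm in height of its seat, axis within 0.08 rad of the cradle's y, at rest, the fingers off it (x of gauge in the frame of cradle between -0.006 and 0.006 m and y of gauge in the frame of cradle between -0.012 and 0.012 m and z of gauge in the frame of cradle between 0.056 and 0.064 m and angle between the y axis of gauge and the y axis of cradle, either way round below 0.08 rad and linear speed of gauge below 0.02 m/s and contact force between the fingers and gauge below 0.05 N and y of go_tip in the frame of cradle above 0.04 m); the robot touches nothing.
It fails at once if the carriage is driven to its stops (more than 15.5 mm, about 11 N) (value of joint block above 0.0155 m or value of joint block below -0.0155 m).
It fails at once if a bystander is moved by more than 15 mm (distance of any of solvent_bottle, amber_bottle, beaker, spare_block, ring_gauge, screwdriver, wrench from where it was at the start of the episode above 0.015 m).
It fails at once if the gauge is forced or jammed on the block with more than 25 N (contact force between gauge and block above 25 N).
It also fails if it takes over 72 s, if anything falls off the work surface, if the arm or the gripper's body presses on something with over 40 N, if the wrist force passes 120 N, or if a joint passes its speed limit or range.

### The arm

A 6-joint arm with a two-finger parallel gripper is mounted at the origin on the work surface. World frame = base frame: x ahead of the robot, y to its left, z up, the work surface at z = 0. Lengths are in mm, angles in rad, forces in N, time in s.
With the tool pointing down it reaches from about 325 to 850 mm from the base axis. Payload 15.5 kg.
Tool frame: the origin (TCP) lies at the very end of the fingers, on their centre line; the grasp point (between the pads) lies 19 mm behind it; z points along the fingers, y is the line along which they close (so a half turn about z gives the same grasp; the last joint's range is limited). The gripper opens to 91 mm and grips with 3 to 60 N. Pads are 32 mm wide; open, the fingers measure 118 mm over their backs; the gripper's body (76 mm by 178 mm) begins 60 mm behind the grasp point.
Start: joints at [-1.319, 0.494, 1.345, -0, 1.302, -0.096], TCP at [212.432, -587.791, 213.915] pointing down, gripper open.
Joint ranges: [-2.91, 2.91], [-0.82, 2.16], [0.22, 2.67], [-1.22, 4.37], [0.12, 2.79], [-3.08, 3.08]. Speed limits (rad/s): [1.89, 1.89, 2.57, 3.01, 3.01, 3.01].

### API

Orientations are given as a 3x3 rotation matrix whose columns are the frame's x, y, z axes.
In Python, from plant import readout, vision, ticket gives the robot as it stands.
- The arm moves only by the tool servo_tool, never from a script. Its argument "commands" is one flat list of numbers, 6 for each row, row after row: the shift along the world's x, y, z normalised to -1 to 1, where 1 is 0.08 m, then the turn, a rotation vector about the world's x, y, z normalised to -1 to 1, where 1 is 2 pi rad. In form: [x, y, z, wx, wy, wz, x, y, z, wx, wy, wz, ...]. A call has 1 to 12 rows; each row is the pose to reach, as a shift and turn from the pose commanded when the call began, turning the shorter way round; what a row does not reach only later rows make up. A row lasts 1/8 s, in which the tool goes at most 62.5 mm and 10.7 degrees, less where a joint would pass 70% of its speed; a pose out of reach is approached as far as the arm can. A call with a number of a shift or a turn outside -1 to 1 is refused whole. A call with a gripper value outside its range is refused whole. "fingers" is the opening, from 0 (shut) to 1 (fully open), set as the call begins (left out, the last holds). The fingers move at their own pace and stop on an object; "squeeze" is the grip in N (left out, the last holds). Time passes only in rows, so rows that repeat a pose let the fingers close. It gives the time, the measured TCP pose, the force, the opening and the grip force at its end, in the units of the state.
- readout.get_obs(): the state, without advancing time (a new reading comes with each control period).
- vision.read_camera(name): name is "scene" or "top"; returns the picture (400x640x3 uint8, red, green, blue); there is no depth.
- vision.camera_model(name): a dict with "camera_matrix" (3x3 intrinsics, pixels), "extrinsics" (4x4, takes a point from world to camera coordinates). Camera axes: x right, y up, looking along -z (the intrinsics and any distortion apply to the point x, -y, -z); pixel columns grow to the right and rows downward; lengths in mm; the calibration is good to about 2 mm. A picture is of the moment at which its call begins. camera_model takes no time and is no camera call.
- ticket.hand_in(): hands the job in; it is judged then, once.
The state is a dict: "time_s": time; "qpos": joint angles; "joint_vel": joint speeds; "joint_torque": joint torques, N m; "tcp_pos": TCP position; "ee_rot": TCP orientation; "force": force on the tool from outside, world axes, zero at the start; "torque": the same for the moment, N m; "gripper_width": opening from 0.0 (shut) to 1.0 (fully open); "gripper_force": force on a finger pad.
Only numpy, scipy, OpenCV 4.12 (cv2) and the standard library are available. Lean on these libraries where they do the work, as an engineer would, in place of code of your own. Each camera call takes 0.05 s, during which the arm holds its last target. There are 200 camera calls.

## Working session

There is one attempt and no reset: what is moved stays moved. The work goes in short steps, Python scripts to look and compute and a tool call to move; the robot and the scene stay as the last step left them, time stands still between calls to the robot, and variables do not carry over. Pictures are saved under pics/ and viewed, at most 10 in all, crops included, and the job is handed in when it is done.

Besides the shell and the picture viewer there is one more tool, called after "Emit:" as a command line: name --argument value ..., lists and objects as JSON in quotes. servo_tool: Moves the arm, as the interface text tells. Its arguments: {"type":"object","properties":{"commands":{"type":"array"},"fingers":{"type":"number"},"squeeze":{"type":"number"}},"required":["commands"]}

```bash
mkdir -p pics
cat > h.py <<'E'
import numpy as np, cv2
from plant import readout, vision, ticket
def cam(n):
    m=vision.camera_model(n); return np.array(m["camera_matrix"]),np.array(m["extrinsics"]),m
def proj(n,P):
    K,E,_=cam(n); p=E[:3,:3]@np.array(P,float)+E[:3,3]; q=K@np.array([p[0],-p[1],-p[2]]); return q[:2]/q[2]
def ray(n,uv):
    K,E,_=cam(n); d=np.linalg.inv(K)@np.array([uv[0],uv[1],1.]); d=np.array([d[0],-d[1],-d[2]])
    R=E[:3,:3]; return -R.T@E[:3,3], R.T@d
def onz(n,uv,z):
    o,d=ray(n,uv); return o+d*(z-o[2])/d[2]
def snap(n,f):
    im=vision.read_camera(n)[:,:,::-1].copy(); cv2.imwrite('pics/'+f,im); return im
E
python3 - <<'E'
from h import *
for n in ("scene","top"):
    snap(n,n+"0.png"); K,E,m=cam(n); print(n,m.keys(),K.round(1).tolist(),E.round(3).tolist())
print(readout.get_obs())
E
```

```text
scene dict_keys(['camera_matrix', 'extrinsics']) [[366.3, 0.0, 315.3], [0.0, 366.3, 206.7], [0.0, 0.0, 1.0]] [[0.251, 0.968, 0.01, -123.73], [-0.759, 0.19, 0.623, 303.102], [0.601, -0.164, 0.782, -1258.564], [0.0, 0.0, 0.0, 1.0]]
top dict_keys(['camera_matrix', 'extrinsics']) [[430.8, 0.0, 321.3], [0.0, 430.8, 203.0], [0.0, 0.0, 1.0]] [[0.015, -1.0, -0.022, 16.982], [0.996, 0.013, 0.087, -473.55], [-0.086, -0.023, 0.996, -1237.578], [0.0, 0.0, 0.0, 1.0]]
{'time_s': 0.1, 'qpos': array([-1.31950081e+00,  4.94130040e-01,  1.34610219e+00,  3.71539666e-05,
        1.30249137e+00, -9.55051001e-02]), 'joint_vel': array([ 0.0005959 , -0.00111493, -0.00226635,  0.00121639,  0.0015134 ,
       -0.0015638 ]), 'joint_torque': array([ 1.96941000e-03, -8.80242777e+01, -3.82543123e+01,  7.09345797e-02,
        4.82655759e-02, -1.30443428e-05]), 'tcp_pos': array([ 212.35414979, -587.43785726,  213.38111002]), 'ee_rot': array([[ 9.40468338e-01,  3.39881220e-01, -2.46520126e-04],
       [ 3.39881280e-01, -9.40467701e-01,  1.10433110e-03],
       [ 1.43497187e-04, -1.12237601e-03, -9.99999360e-01]]), 'force': array([0.35501104, 0.10190625, 1.24251882]), 'torque': array([ 0.00278268,  0.02242581, -0.03536111]), 'gripper_force': 0.0, 'gripper_width': 0.9990747730762627}
```

View pics/scene0.png

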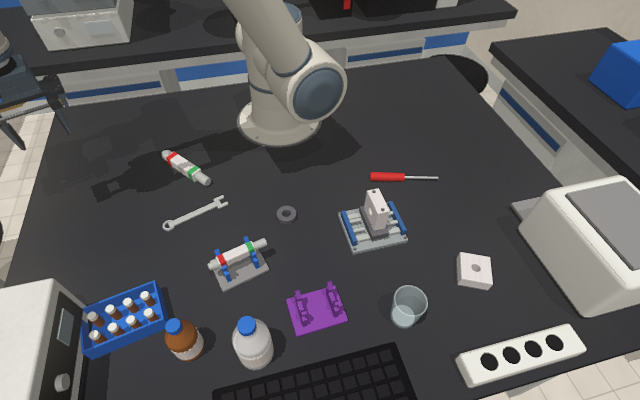

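View pics/top0.png

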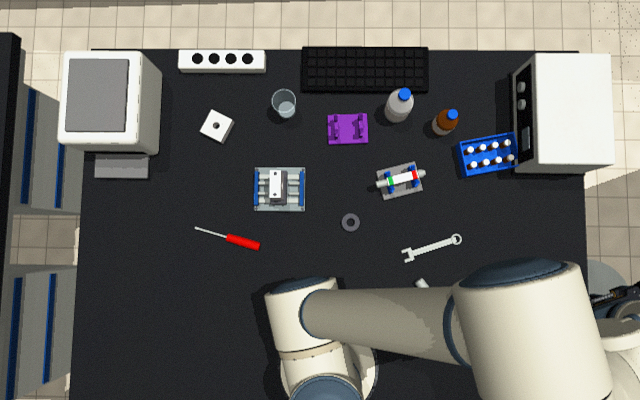

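The pictures show the gauge in its cradle at top (400,180) with GO to the left (+y world), the stage at top (280,188), and the purple look-alike at (348,128). The larger gauge lies at scene (186,167). Next, zoomed crops.

Run:
```python
from h import *
t=cv2.imread('pics/top0.png'); s=cv2.imread('pics/scene0.png')
def c(im,x,y,w=67,h=50): return cv2.resize(im[y:y+h,x:x+w],(400,300),interpolation=cv2.INTER_CUBIC)
cv2.imwrite('pics/z.png',np.vstack([np.hstack([c(t,247,163),c(t,367,155)]),np.hstack([c(s,335,185,93,70),c(s,195,227,93,70)])]))
for n,p,z in (("top",(280,188),0),("top",(400,180),60),("scene",(240,255),60)): print(n,onz(n,p,z).round())
```

```text
top [519. 148.   0.]
top [ 538. -199.   60.]
scene [ 547. -195.   60.]
```

View pics/z.png

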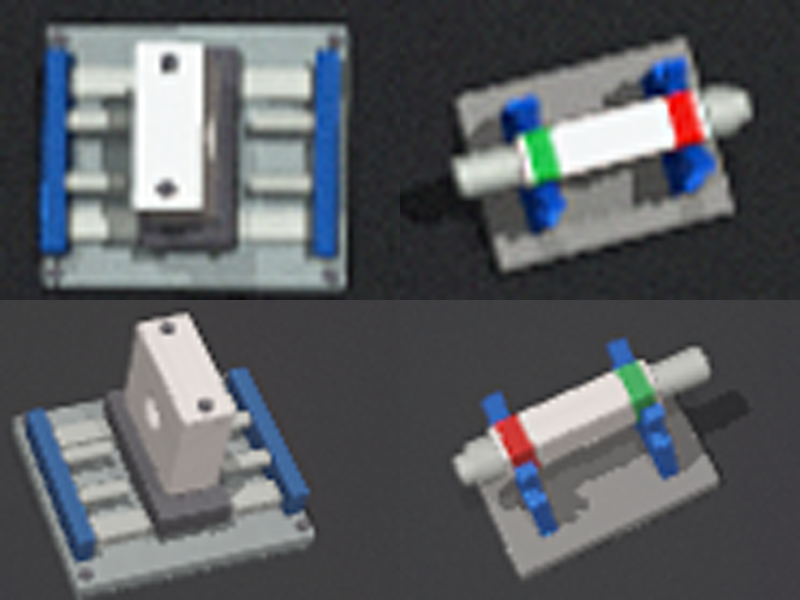

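The crops show the block top at top (260–281, 170–198), the bore mouth facing −y at scene (370,211), and the gauge handle with its green and red bands. Now I'll measure them.

```bash
cat > meas.py <<'E'
from h import *
S=8
def up(im,x,y,w,h): return cv2.resize(im[y:y+h,x:x+w],None,fx=S,fy=S,interpolation=cv2.INTER_CUBIC)
def big(m):
    c,_=cv2.findContours(m.astype(np.uint8),cv2.RETR_EXTERNAL,cv2.CHAIN_APPROX_NONE); return max(c,key=cv2.contourArea)[:,0,:]
def world(n,cn,x,y,z): return np.array([onz(n,((p[0]+.5)/S-.5+x,(p[1]+.5)/S-.5+y),z)[:2] for p in cn])
def rect(P):
    (c,(w,h),a)=cv2.minAreaRect(P.astype(np.float32)); 
    b=cv2.boxPoints(((c),(w,h),a)); e=b[1]-b[0]; f=b[2]-b[1]
    if np.linalg.norm(f)>np.linalg.norm(e): e,f=f,e
    return np.array(c),np.linalg.norm(e),np.linalg.norm(f),np.degrees(np.arctan2(e[1],e[0]))%180
E
python3 - <<'E'
from meas import *
t=cv2.imread('pics/top0.png'); s=cv2.imread('pics/scene0.png')
u=up(t,247,163,67,50).astype(int); g=u.min(2)
for th in (180,215): print('blocktop',th,*rect(world('top',big(g>th),247,163,120)))
blue=(u[:,:,0]-u[:,:,2]>60)&(u[:,:,0]>100)
n,l,st,ce=cv2.connectedComponentsWithStats(blue.astype(np.uint8))
B=[]
for i in range(1,n):
    if st[i,4]>1500:
        r=rect(world('top',big(l==i),247,163,40)); print('stop',*r); B.append(r[0])
if len(B)==2: d=B[0]-B[1]; print('mid',(B[0]+B[1])/2,np.linalg.norm(d),np.degrees(np.arctan2(*d[::-1]))%180)
for th in (75,100): print('base', *rect(world('top',big(u.max(2)>th),247,163,16)))
# cradle
u=up(t,367,155,67,50).astype(int)
w=(u.min(2)>200); gr=(u[:,:,1]-u[:,:,2]>60)&(u[:,:,1]-u[:,:,0]>40); rd=(u[:,:,2]-u[:,:,1]>80)
A=world('top',big(w),367,155,72); print('white',*rect(A))
G=rect(world('top',big(gr),367,155,72)); R=rect(world('top',big(rd),367,155,72)); print('green',*G,'red',*R)
al=big((w|gr|rd)); print('handle',*rect(world('top',al,367,155,72)))
d=G[0]-R[0]; print('axis',np.degrees(np.arctan2(d[1],d[0])),np.linalg.norm(d),(G[0]+R[0])/2)
blue=(u[:,:,0]-u[:,:,2]>60)&(u[:,:,0]-u[:,:,1]>40)
n,l,st,ce=cv2.connectedComponentsWithStats(blue.astype(np.uint8))
for i in range(1,n):
    if st[i,4]>300: print('saddle',*rect(world('top',big(l==i),367,155,75)))
for th in (80,): print('cbase', *rect(world('top',big(u.max(2)>th),367,155,12)))
# scene
x,y=195,227; u=up(s,x,y,93,70).astype(int)
gr=(u[:,:,1]-u[:,:,2]>50)&(u[:,:,1]-u[:,:,0]>30); rd=(u[:,:,2]-u[:,:,1]>80)
G=rect(world('scene',big(gr),x,y,72)); R=rect(world('scene',big(rd),x,y,72)); print('scene mid',(G[0]+R[0])/2, G[0]-R[0])
# bore
x,y=335,185; u=up(s,x,y,93,70).astype(int); print(u.min(2)[::14,200:500:20][:26])
E
```

```text
blocktop 180 [516.88555908 161.49591064] 76.46701 57.920967 0.8487648
blocktop 215 [516.66876221 149.11746216] 74.71233 31.940092 1.310943
stop [514.46368408 213.85061646] 99.485565 13.213487 0.41832295
stop [514.42028809  81.37059784] 101.03229 12.509953 0.45860466
mid [514.44198608 147.61060715] 132.4800257232565 89.98123183132832Traceback (most recent call last):
  File "<stdin>", line 12, in <module>
  File "meas.py", line 6, in world
    def world(n,cn,x,y,z): return np.array([onz(n,((p[0]+.5)/S-.5+x,(p[1]+.5)/S-.5+y),z)[:2] for p in cn])
                                            ~~~^^^^^^^^^^^^^^^^^^^^^^^^^^^^^^^^^^^^^^^^^
  File "h.py", line 11, in onz
    o,d=ray(n,uv); return o+d*(z-o[2])/d[2]
        ~~~^^^^^^
  File "h.py", line 8, in ray
    K,E,_=cam(n); d=np.linalg.inv(K)@np.array([uv[0],uv[1],1.]); d=np.array([d[0],-d[1],-d[2]])
          ~~~^^^
  File "h.py", line 4, in cam
    m=vision.camera_model(n); return np.array(m["camera_matrix"]),np.array(m["extrinsics"]),m
ValueError: time passes only in moves, steps and waits
```

```bash
sed -i 's/^def cam(n):/C={}\ndef cam(n):\n    if n not in C: C[n]=cam_(n)\n    return C[n]\ndef cam_(n):/' h.py
python3 - <<'E'
from meas import *
t=cv2.imread('pics/top0.png'); s=cv2.imread('pics/scene0.png')
u=up(t,247,163,67,50).astype(int); 
for th in (75,100): print('base', *rect(world('top',big(u.max(2)>th),247,163,16)))
u=up(t,367,155,67,50).astype(int)
w=(u.min(2)>200); gr=(u[:,:,1]-u[:,:,2]>60)&(u[:,:,1]-u[:,:,0]>40); rd=(u[:,:,2]-u[:,:,1]>80)
A=world('top',big(w),367,155,72); print('white',*rect(A))
G=rect(world('top',big(gr),367,155,72)); R=rect(world('top',big(rd),367,155,72)); print('green',*G,'red',*R)
d=G[0]-R[0]; print('axis',np.degrees(np.arctan2(d[1],d[0])),np.linalg.norm(d),(G[0]+R[0])/2)
blue=(u[:,:,0]-u[:,:,2]>60)&(u[:,:,0]-u[:,:,1]>40)
n,l,st,ce=cv2.connectedComponentsWithStats(blue.astype(np.uint8))
for i in range(1,n):
    if st[i,4]>300: print('saddle',*rect(world('top',big(l==i),367,155,75)))
print('cbase', *rect(world('top',big(u.max(2)>80),367,155,12)))
x,y=195,227; u=up(s,x,y,93,70).astype(int)
gr=(u[:,:,1]-u[:,:,2]>50)&(u[:,:,1]-u[:,:,0]>30); rd=(u[:,:,2]-u[:,:,1]>80)
G=rect(world('scene',big(gr),x,y,72)); R=rect(world('scene',big(rd),x,y,72)); print('scene mid',(G[0]+R[0])/2, G[0]-R[0])
# bore: bright blob inside the -y face, plane y~133
x,y=335,185; u=up(s,x,y,93,70); g=u.min(2)
sub=g[140:260,220:360]; print(sub[::10,::10])
m=np.zeros_like(g); m[155:245,245:320]=(g[155:245,245:320]>205); b=big(m)
o=[]
for p in b:
    O,d=ray('scene',((p[0]+.5)/S-.5+x,(p[1]+.5)/S-.5+y)); o.append((O+d*(133-O[1])/d[1])[[0,2]])
o=np.array(o); print('bore xz',o.min(0),o.max(0),o.mean(0))
E
```

```text
base [514.94482422 148.98777771] 152.84172 131.90613 90.25727
base [514.85577393 149.11456299] 151.56454 130.41675 90.61708
white [ 544.58081055 -203.72009277] 55.65408 23.515875 105.25186
green [ 534.94494629 -170.45739746] 24.863718 13.219609 14.519962 red [ 553.04681396 -236.7940979 ] 26.194773 14.351018 13.63487
axis 105.26318993929681 68.76216574938019 [ 543.99588013 -203.62574768]
saddle [ 572.76507568 -228.01557922] 21.167992 16.433496 97.0409
saddle [ 553.52624512 -160.57290649] 19.04318 16.987617 106.7373
saddle [ 528.79840088 -239.76487732] 23.597103 19.941906 115.09054
saddle [ 510.51309204 -172.17181396] 20.48254 18.860462 20.519745
cbase [ 546.11755371 -209.8452301 ] 150.97273 91.241135 105.187744
scene mid [ 548.23117065 -203.00482178] [-16.206604    67.06677246]
[[ 63  65 114 136 132 132 135 130 170 225 216 216 219 217]
 [ 63  67 120 135 133 132 135 131 144 205 221 215 217 219]
 [ 57  74 127 136 132 132 134 133 136 178 217 216 216 219]
 [ 94 102 133 136 132 130 124 133 135 160 215 219 216 218]
 [102 113 134 134 133 138 137 132 135 138 177 217 216 216]
 [ 98 109 130 133 134 154 183 143 133 134 161 216 217 217]
 [ 99 105 130 135 135 162 202 147 131 133 140 202 219 217]
 [100  99 120 133 133 155 203 194 129 134 131 164 224 217]
 [101  98 102 130 132 151 200 210 127 134 133 140 200 222]
 [ 80 102  97 116 136 135 180 199 140 131 134 132 151 188]
 [ 70 102  97 101 131 133 149 164 137 130 134 134 139 148]
 [ 60  83  99  99 127 136 134 136 135 133 134 135 145 148]]
bore xz [513.35953776  78.3235945 ] [521.34159635  88.26916579] [517.51656499  83.01784425]
```

Emit:
servo_tool --commands '[0.417, 0.48, 0, 0, 0, 0.0237, 0.834, 0.96, 0, 0, 0, 0.0474]' --fingers 0.6

```text
time_s: 0.35
tcp_pos: [279.5, -510.0, 213.4]
ee_rot: [[0.797, 0.604, -0.0], [0.604, -0.797, 0.001], [0.0, -0.001, -1.0]]
force: [0.7, -0.5, -0.2]
gripper_width: 0.811
gripper_force: 0.0
```

Emit:
servo_tool --commands '[0.417, 0.48, 0, 0, 0, 0.0237, 0.834, 0.96, 0, 0, 0, 0.0474]'

```text
time_s: 0.6
tcp_pos: [346.7, -432.8, 213.7]
ee_rot: [[0.584, 0.812, -0.0], [0.812, -0.584, 0.0], [0.0, -0.0, -1.0]]
force: [0.2, -0.1, 0.2]
gripper_width: 0.609
gripper_force: 0.0
```

Emit:
servo_tool --commands '[0.417, 0.48, 0, 0, 0, 0.0237, 0.834, 0.96, 0, 0, 0, 0.0474]'

```text
time_s: 0.85
tcp_pos: [413.4, -355.9, 213.7]
ee_rot: [[0.32, 0.947, -0.0], [0.947, -0.32, 0.0], [0.0, -0.0, -1.0]]
force: [0.8, -0.7, 0.6]
gripper_width: 0.599
gripper_force: 0.0
```

Emit:
servo_tool --commands '[0.417, 0.48, 0, 0, 0, 0.0237, 0.834, 0.96, 0, 0, 0, 0.0474]'

```text
time_s: 1.1
tcp_pos: [480.1, -279.2, 213.8]
ee_rot: [[0.028, 1.0, -0.0], [1.0, -0.028, 0.0], [0.0, -0.0, -1.0]]
force: [-0.3, -0.8, 0.1]
gripper_width: 0.595
gripper_force: 0.0
```

Emit:
servo_tool --commands '[0.417, 0.48, 0, 0, 0, 0.0237, 0.834, 0.96, 0, 0, 0, 0.0474, 0.834, 0.96, 0, 0, 0, 0.0474, 0.834, 0.96, 0, 0, 0, 0.0474]'

```text
time_s: 1.6
tcp_pos: [545.6, -203.9, 213.6]
ee_rot: [[-0.261, 0.965, -0.001], [0.965, 0.261, 0.0], [0.0, -0.001, -1.0]]
force: [0.0, 0.2, 0.4]
gripper_width: 0.602
gripper_force: 0.0
```

Emit:
servo_tool --commands '[0, 0, -0.5, 0, 0, 0, 0, 0, -1, 0, 0, 0]'

```text
time_s: 1.85
tcp_pos: [545.4, -205.1, 133.3]
ee_rot: [[-0.259, 0.966, 0.001], [0.966, 0.259, -0.001], [-0.001, 0.001, -1.0]]
force: [-0.2, -0.4, 0.2]
gripper_width: 0.601
gripper_force: 0.0
```

Emit:
servo_tool --commands '[0, 0, -0.3, 0, 0, 0, 0, 0, -0.6, 0, 0, 0, 0, 0, -0.6, 0, 0, 0]'

```text
time_s: 2.22
tcp_pos: [544.3, -204.4, 84.6]
ee_rot: [[-0.26, 0.966, -0.003], [0.966, 0.26, 0.001], [0.002, -0.003, -1.0]]
force: [-0.2, 0.2, 0.2]
gripper_width: 0.599
gripper_force: 0.0
```

Emit:
servo_tool --commands '[0, 0, -0.2, 0, 0, 0, 0, 0, -0.4, 0, 0, 0, 0, 0, -0.55, 0, 0, 0, 0, 0, -0.55, 0, 0, 0]'

```text
time_s: 2.72
tcp_pos: [545.5, -203.5, 40.9]
ee_rot: [[-0.262, 0.965, -0.002], [0.965, 0.262, 0.001], [0.001, -0.001, -1.0]]
force: [0.6, 0.3, 0.9]
gripper_width: 0.606
gripper_force: 0.0
```

Emit:
servo_tool --commands '[0, 0, 0, 0, 0, 0, 0, 0, 0, 0, 0, 0, 0, 0, 0, 0, 0, 0, 0, 0, 0, 0, 0, 0, 0, 0, 0, 0, 0, 0, 0, 0, 0, 0, 0, 0]' --fingers 0.1 --squeeze 8

```text
time_s: 3.48
tcp_pos: [544.8, -204.1, 42.2]
ee_rot: [[-0.262, 0.965, -0.002], [0.965, 0.262, -0.0], [0.0, -0.002, -1.0]]
force: [-9.2, -4.2, 8.0]
gripper_width: 0.263
gripper_force: 8.0
```

Emit:
servo_tool --commands '[-0.024, -0.0065, 0, 0, 0, 0, -0.024, -0.0065, 0, 0, 0, 0]' --squeeze 20

```text
time_s: 3.72
tcp_pos: [544.2, -204.5, 42.2]
ee_rot: [[-0.262, 0.965, 0.0], [0.965, 0.262, -0.0], [-0.0, 0.0, -1.0]]
force: [-1.5, -0.6, 5.2]
gripper_width: 0.264
gripper_force: 20.0
```

Emit:
servo_tool --commands '[0, 0, 0, 0, 0, 0, 0, 0, 0, 0, 0, 0]'

```text
time_s: 3.98
tcp_pos: [544.2, -204.4, 42.2]
ee_rot: [[-0.262, 0.965, 0.0], [0.965, 0.262, -0.0], [-0.0, 0.0, -1.0]]
force: [-2.8, -2.4, 6.6]
gripper_width: 0.26
gripper_force: 20.0
```

Emit:
servo_tool --commands '[0, 0, 0.05, 0, 0, 0, 0, 0, 0.15, 0, 0, 0, 0, 0, 0.5, 0, 0, 0, 0, 0, 1, 0, 0, 0, 0, 0, 1, 0, 0, 0, 0, 0, 1, 0, 0, 0]' --squeeze 30

```text
time_s: 4.72
tcp_pos: [543.8, -204.1, 121.7]
ee_rot: [[-0.262, 0.965, -0.0], [0.965, 0.262, 0.0], [0.0, -0.0, -1.0]]
force: [-0.9, 0.2, -2.6]
gripper_width: 0.263
gripper_force: 30.0
```

Emit:
servo_tool --commands '[-0.06, 0.33, 0, 0, 0, -0.014, -0.12, 0.66, 0, 0, 0, -0.0274, -0.172, 1, 0, 0, 0, -0.0411]'

```text
time_s: 5.1
tcp_pos: [529.4, -123.3, 120.7]
ee_rot: [[-0.004, 1.0, -0.002], [1.0, 0.004, 0.001], [0.001, -0.002, -1.0]]
force: [0.1, 0.6, -2.0]
gripper_width: 0.262
gripper_force: 30.0
```

Emit:
servo_tool --commands '[-0.06, 0.33, 0, 0, 0, 0, -0.12, 0.66, 0, 0, 0, 0, -0.172, 1, 0, 0, 0, 0]'

```text
time_s: 5.48
tcp_pos: [515.6, -43.3, 120.8]
ee_rot: [[-0.007, 1.0, -0.002], [1.0, 0.007, 0.0], [0.0, -0.002, -1.0]]
force: [-0.9, -0.4, -1.4]
gripper_width: 0.261
gripper_force: 30.0
```

Emit:
servo_tool --commands '[0, 0.33, 0, 0, 0, 0, 0, 0.66, 0, 0, 0, 0, 0, 0.85, 0, 0, 0, 0, 0, 0.85, -0.2, 0, 0, 0, 0, 0.85, -0.4, 0, 0, 0, 0, 0.85, -0.65, 0, 0, 0, 0, 0.85, -0.65, 0, 0, 0, 0, 0.85, -0.65, 0, 0, 0]'

```text
time_s: 6.48
tcp_pos: [516.7, 23.5, 70.2]
ee_rot: [[-0.007, 1.0, -0.0], [1.0, 0.007, -0.0], [-0.0, -0.0, -1.0]]
force: [0.4, -0.4, -2.2]
gripper_width: 0.26
gripper_force: 30.0
```

Run:
```python
from h import *
o=readout.get_obs(); print(o['time_s'],o['tcp_pos'],o['ee_rot'],o['force'],o['torque'],o['gripper_width'])
t=snap('top','t1.png'); s=snap('scene','s1.png')
def c(im,x,y,w,h): return cv2.resize(im[y:y+h,x:x+w],(800,300),interpolation=cv2.INTER_CUBIC)
cv2.imwrite('pics/z1.png',np.vstack([c(t,240,150,160,60),c(s,270,170,160,60)]))
```

```text
6.475 [516.71080585  23.5491666   70.19232793] [[-6.73270166e-03  9.99977330e-01 -9.62009914e-05]
 [ 9.99977335e-01  6.73269888e-03 -2.92073184e-05]
 [-2.85589639e-05 -9.63954551e-05 -9.99999995e-01]] [ 0.36922459 -0.39089874 -2.18516793] [ 0.00074776 -0.11777258 -0.0029428 ] 0.2597296567979833
```

View pics/z1.png

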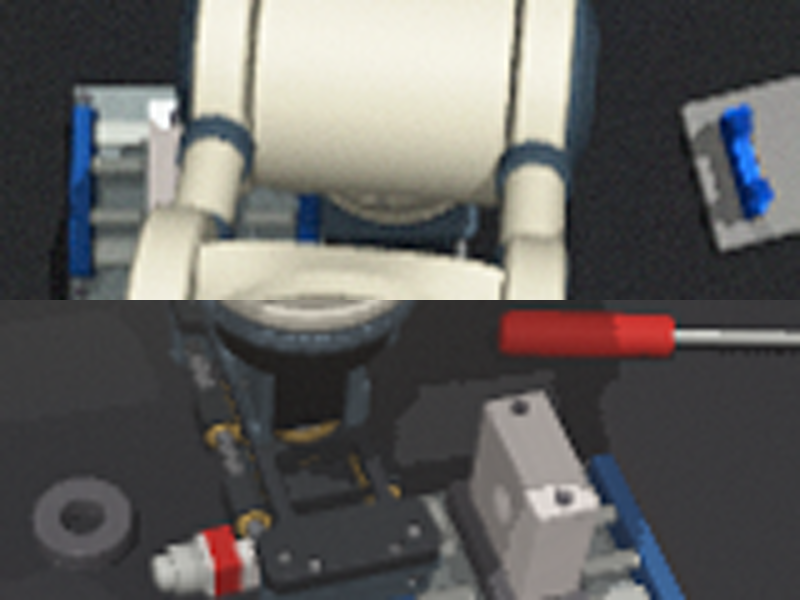

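The scene crop shows the NO-GO end with its red band at scene (314,223) and the bore mouth at (370,211). The gripper hides the GO plug. I'll compare the bore and the band in the same view.

Run:
```python
from meas import *
def bore(im,tag):
    x,y=335,185; u=up(im,x,y,93,70).astype(np.float32); g=u.mean(2)
    sub=g[150:245,245:325]; bg=np.median(sub)
    for k in (.3,.5):
        m=np.zeros(g.shape,np.uint8); m[150:245,245:325]=abs(sub-bg)>k*np.percentile(abs(sub-bg),98)
        b=big(m)
        for yy in (133.5,):
            o=[]
            for p in b:
                O,d=ray('scene',((p[0]+.5)/S-.5+x,(p[1]+.5)/S-.5+y)); o.append((O+d*(yy-O[1])/d[1])[[0,2]])
            o=np.array(o); print(tag,'bore',k,o.min(0),o.max(0),(o.min(0)+o.max(0))/2)
s0=cv2.imread('pics/scene0.png'); s=cv2.imread('pics/s1.png'); t=cv2.imread('pics/t1.png')
bore(s0,'s0'); bore(s,'s1')
x,y=290,270-60; u=up(s,x,y,60,40).astype(int); rd=(u[:,:,2]-u[:,:,1]>60)
b=big(rd); print('red px',b.min(0)/S+[x,y],b.max(0)/S+[x,y], 'rect z97',*rect(world('scene',b,x,y,97)))
# expected outline of red band from tcp: x 504.7..528.7, y 23.5-34.4 +-5, top z 97+3, side z
tc=np.array([516.7,23.5,88.0])
for dx,dz in ((-12,12),(12,12),(12,-12)):
  for dy in (-40.5,-28.5): print('pred',dx,dy,dz,proj('scene',tc+[dx,dy,dz]).round(1))
print('pred nose',proj('scene',tc+[0,-67,0]))
v=up(s,270,205,50,45); g=v.max(2); print('bright nose bbox',cv2.boundingRect(big((g>130)))  )
cv2.imwrite('pics/z2.png',np.hstack([cv2.resize(s[195:255,290:350],(400,400),interpolation=cv2.INTER_NEAREST),cv2.resize(s0[180:240,345:405],(400,400),interpolation=cv2.INTER_NEAREST)]))
```

```text
s0 bore 0.3 [503.84782431  70.29323009] [525.38192581  92.11249762] [514.61487506  81.20286386]
s0 bore 0.5 [505.75842258  72.57932019] [523.78431736  90.28998333] [514.77136997  81.43465176]
s1 bore 0.3 [503.85126814  72.65121589] [523.70668705  96.02912811] [513.7789776  84.340172 ]
s1 bore 0.5 [505.75774461  75.36812963] [521.53788736  94.26891247] [513.64781598  84.81852105]
red px [310.5 215. ] [318.375 229.125] rect z97 [522.31921387 -10.58272552] 40.32667 15.464627 175.51892
pred -12 -40.5 12 [310.  215.4]
pred -12 -28.5 12 [314.9 214.5]
pred 12 -40.5 12 [312.5 223.3]
pred 12 -28.5 12 [317.4 222.3]
pred 12 -40.5 -12 [312.5 229.2]
pred 12 -28.5 -12 [317.3 228.2]
pred nose [300.44265761 224.53600355]
bright nose bbox (246, 81, 154, 111)
```

View pics/z2.png

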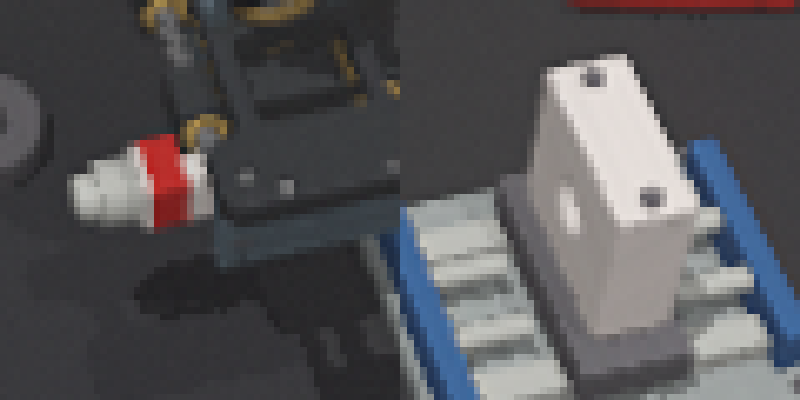

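Bore x comes out near 515.7 (516.7 from top, 514.7 from scene). I'll lower to bore height and feel my way in.

Emit:
servo_tool --commands '[-0.0125, 0.15, -0.0375, 0, 0, 0, -0.0125, 0.35, -0.0375, 0, 0, 0, -0.0125, 0.35, -0.0375, 0, 0, 0, -0.0125, 0.35, -0.0375, 0, 0, 0]'

```text
time_s: 7.08
tcp_pos: [515.6, 52.1, 67.0]
ee_rot: [[-0.008, 1.0, 0.0], [1.0, 0.008, -0.0], [-0.0, 0.0, -1.0]]
force: [0.1, 0.4, -2.6]
gripper_width: 0.264
gripper_force: 30.0
```

Emit:
servo_tool --commands '[0, 0.05, 0, 0, 0, 0, 0, 0.1, 0, 0, 0, 0, 0, 0.1, 0, 0, 0, 0, 0, 0.1, 0, 0, 0, 0]'

```text
time_s: 7.58
tcp_pos: [515.6, 59.7, 66.9]
ee_rot: [[-0.007, 1.0, -0.0], [1.0, 0.007, -0.0], [-0.0, -0.0, -1.0]]
force: [-0.8, -0.1, -2.1]
gripper_width: 0.264
gripper_force: 30.0
```

Emit:
servo_tool --commands '[0, 0.025, 0, 0, 0, 0, 0, 0.05, 0, 0, 0, 0, 0, 0.05, 0, 0, 0, 0, 0, 0.05, 0, 0, 0, 0]'

```text
time_s: 8.07
tcp_pos: [515.6, 63.7, 66.9]
ee_rot: [[-0.007, 1.0, 0.0], [1.0, 0.007, -0.0], [-0.0, 0.0, -1.0]]
force: [0.3, -0.4, -2.2]
gripper_width: 0.258
gripper_force: 30.0
```

Emit:
servo_tool --commands '[0, 0.025, 0, 0, 0, 0, 0, 0.05, 0, 0, 0, 0, 0, 0.05, 0, 0, 0, 0, 0, 0.05, 0, 0, 0, 0]'

```text
time_s: 8.57
tcp_pos: [515.6, 67.7, 66.9]
ee_rot: [[-0.007, 1.0, 0.0], [1.0, 0.007, -0.0], [-0.0, 0.0, -1.0]]
force: [-0.6, 0.4, -2.1]
gripper_width: 0.264
gripper_force: 30.0
```

Run:
```python
from h import *
o=readout.get_obs(); print(o['tcp_pos'],o['force'],o['torque'])
```

```text
[515.59557264  67.70339944  66.9279206 ] [-0.63877722  0.43971645 -2.11698481] [-0.00399578 -0.05540161  0.03861353]
```

Emit:
servo_tool --commands '[0, 0.04, 0, 0, 0, 0, 0, 0.08, 0, 0, 0, 0, 0, 0.1, 0, 0, 0, 0, 0, 0.1, 0, 0, 0, 0]'

```text
time_s: 9.07
tcp_pos: [515.6, 75.8, 66.9]
ee_rot: [[-0.007, 1.0, -0.0], [1.0, 0.007, -0.0], [-0.0, -0.0, -1.0]]
force: [-0.5, -0.0, -2.3]
gripper_width: 0.261
gripper_force: 30.0
```

Emit:
servo_tool --commands '[0, 0.04, 0, 0, 0, 0, 0, 0.08, 0, 0, 0, 0, 0, 0.1, 0, 0, 0, 0, 0, 0.1, 0, 0, 0, 0]'

```text
time_s: 9.57
tcp_pos: [515.6, 83.8, 66.9]
ee_rot: [[-0.007, 1.0, 0.0], [1.0, 0.007, -0.0], [-0.0, 0.0, -1.0]]
force: [0.2, -0.4, -2.4]
gripper_width: 0.261
gripper_force: 30.0
```

Emit:
servo_tool --commands '[0, 0.02, 0, 0, 0, 0, 0, 0.04, 0, 0, 0, 0, 0, 0.04, 0, 0, 0, 0, 0, 0.04, 0, 0, 0, 0]'

```text
time_s: 10.07
tcp_pos: [515.6, 86.9, 66.9]
ee_rot: [[-0.007, 1.0, -0.0], [1.0, 0.007, 0.0], [0.0, -0.0, -1.0]]
force: [0.1, 0.4, -2.0]
gripper_width: 0.26
gripper_force: 30.0
```

Emit:
servo_tool --commands '[0, 0.02, 0, 0, 0, 0, 0, 0.04, 0, 0, 0, 0, 0, 0.04, 0, 0, 0, 0, 0, 0.04, 0, 0, 0, 0]'

```text
time_s: 10.58
tcp_pos: [515.6, 90.1, 66.9]
ee_rot: [[-0.007, 1.0, 0.0], [1.0, 0.007, -0.0], [-0.0, 0.0, -1.0]]
force: [0.2, -1.1, -1.4]
gripper_width: 0.26
gripper_force: 30.0
```

Emit:
servo_tool --commands '[0, 0.02, 0, 0, 0, 0, 0, 0.03, 0, 0, 0, 0, 0, 0.03, 0, 0, 0, 0, 0, 0.03, 0, 0, 0, 0]'

```text
time_s: 11.08
tcp_pos: [515.6, 92.5, 66.9]
ee_rot: [[-0.007, 1.0, 0.0], [1.0, 0.007, -0.0], [-0.0, 0.0, -1.0]]
force: [-0.2, -3.1, -2.0]
gripper_width: 0.262
gripper_force: 30.0
```

Emit:
servo_tool --commands '[0, 0, 0, 0, 0, 0, 0, 0, 0, 0, 0, 0, 0, 0, 0, 0, 0, 0]'

```text
time_s: 11.45
tcp_pos: [515.6, 92.5, 66.9]
ee_rot: [[-0.007, 1.0, -0.0], [1.0, 0.007, -0.0], [-0.0, -0.0, -1.0]]
force: [-0.7, -3.4, -2.4]
gripper_width: 0.261
gripper_force: 30.0
```

Emit:
servo_tool --commands '[0, -0.1, 0, 0, 0, 0, 0.002, -0.25, 0, 0, 0, 0, 0.003, -0.45, 0, 0, 0, 0, 0.005, -0.7, 0, 0, 0, 0, 0.005, -0.8, 0, 0, 0, 0, 0.005, -0.8, 0, 0, 0, 0]'

```text
time_s: 12.2
tcp_pos: [516.0, 27.9, 66.9]
ee_rot: [[-0.006, 1.0, -0.0], [1.0, 0.006, 0.0], [0.0, -0.0, -1.0]]
force: [-0.6, 0.8, -2.7]
gripper_width: 0.26
gripper_force: 30.0
```

Emit:
servo_tool --commands '[0, 0, 0.4, 0, 0, 0, 0, 0, 0.8, 0, 0, 0, 0, 0, 1, 0, 0, 0]'

```text
time_s: 12.58
tcp_pos: [516.5, 29.0, 148.5]
ee_rot: [[-0.007, 1.0, 0.002], [1.0, 0.007, 0.0], [0.0, 0.002, -1.0]]
force: [-0.0, -0.1, -3.0]
gripper_width: 0.262
gripper_force: 30.0
```

Emit:
servo_tool --commands '[0, 0, 0.2, 0, 0, 0, 0, 0.3, 0.2, 0, 0, 0, 0, 0.7, 0.2, 0, 0, 0, 0, 1, 0.2, 0, 0, 0]'

```text
time_s: 13.08
tcp_pos: [515.7, 110.1, 162.9]
ee_rot: [[-0.008, 1.0, -0.0], [1.0, 0.008, 0.0], [0.0, -0.0, -1.0]]
force: [-0.4, 0.5, -2.0]
gripper_width: 0.262
gripper_force: 30.0
```

Emit:
servo_tool --commands '[-0.008, 0.4, 0, 0, 0, 0, -0.017, 0.8, 0, 0, 0, 0, -0.017, 1, 0, 0, 0, 0]'

```text
time_s: 13.45
tcp_pos: [514.2, 190.3, 162.8]
ee_rot: [[-0.008, 1.0, -0.0], [1.0, 0.008, 0.0], [0.0, -0.0, -1.0]]
force: [0.4, -0.3, -2.3]
gripper_width: 0.26
gripper_force: 30.0
```

Emit:
servo_tool --commands '[0, 0.4, 0, 0, 0, 0, 0, 0.8, 0, 0, 0, 0, 0, 0.95, 0, 0, 0, 0, 0, 0.95, 0, 0, 0, 0]'

```text
time_s: 13.95
tcp_pos: [514.5, 264.6, 162.7]
ee_rot: [[-0.008, 1.0, -0.0], [1.0, 0.008, -0.0], [-0.0, -0.0, -1.0]]
force: [-0.5, -0.2, -1.7]
gripper_width: 0.258
gripper_force: 30.0
```

Next, lower by 96 mm and take a quick reading before approaching.

Emit:
servo_tool --commands '[0, 0, -0.4, 0, 0, 0, 0, 0, -0.8, 0, 0, 0, 0, 0, -0.8, 0, 0, 0]'

```text
time_s: 14.32
tcp_pos: [513.3, 262.8, 97.3]
ee_rot: [[-0.006, 1.0, -0.004], [1.0, 0.006, -0.002], [-0.002, -0.004, -1.0]]
force: [-0.2, -0.4, -1.5]
gripper_width: 0.262
gripper_force: 30.0
```

Emit:
servo_tool --commands '[0, 0, -0.2, 0, 0, 0, 0, 0, -0.395, 0, 0, 0, 0, 0, -0.395, 0, 0, 0, 0, 0, -0.395, 0, 0, 0]'

```text
time_s: 14.82
tcp_pos: [514.8, 264.6, 67.6]
ee_rot: [[-0.007, 1.0, 0.0], [1.0, 0.007, 0.0], [0.0, 0.0, -1.0]]
force: [0.6, 0.7, -2.1]
gripper_width: 0.261
gripper_force: 30.0
```

Emit:
servo_tool --commands '[0, -0.15, 0, 0, 0, 0, 0, -0.3, 0, 0, 0, 0, 0, -0.38, 0, 0, 0, 0, 0, -0.38, 0, 0, 0, 0]'

```text
time_s: 15.32
tcp_pos: [514.7, 233.4, 67.4]
ee_rot: [[-0.006, 1.0, 0.0], [1.0, 0.006, 0.0], [0.0, 0.0, -1.0]]
force: [-0.0, -0.2, -2.0]
gripper_width: 0.263
gripper_force: 30.0
```

Nose tip is now about 3 mm short of the mouth. I expect contact only at y≈222.

Emit:
servo_tool --commands '[0, -0.03, -0.005, 0, 0, 0, 0, -0.06, -0.005, 0, 0, 0, 0, -0.09, -0.005, 0, 0, 0, 0, -0.09, -0.005, 0, 0, 0]'

```text
time_s: 15.82
tcp_pos: [514.6, 226.8, 66.9]
ee_rot: [[-0.007, 1.0, -0.0], [1.0, 0.007, -0.0], [-0.0, -0.0, -1.0]]
force: [0.9, -0.2, -2.1]
gripper_width: 0.261
gripper_force: 30.0
```

Emit:
servo_tool --commands '[0, -0.03, 0, 0, 0, 0, 0, -0.04, 0, 0, 0, 0, 0, -0.04, 0, 0, 0, 0]'

```text
time_s: 16.2
tcp_pos: [514.6, 223.6, 66.9]
ee_rot: [[-0.007, 1.0, -0.0], [1.0, 0.007, -0.0], [-0.0, -0.0, -1.0]]
force: [0.3, -1.0, -1.1]
gripper_width: 0.263
gripper_force: 30.0
```

Emit:
servo_tool --commands '[0, -0.02, 0, 0, 0, 0, 0, -0.04, 0, 0, 0, 0, 0, -0.04, 0, 0, 0, 0, 0, -0.04, 0, 0, 0, 0]'

```text
time_s: 16.7
tcp_pos: [514.7, 220.5, 66.9]
ee_rot: [[-0.007, 1.0, 0.0], [1.0, 0.007, 0.0], [0.0, 0.0, -1.0]]
force: [0.7, -0.1, -2.1]
gripper_width: 0.259
gripper_force: 30.0
```

Emit:
servo_tool --commands '[0, -0.02, 0, 0, 0, 0, 0, -0.04, 0, 0, 0, 0, 0, -0.04, 0, 0, 0, 0, 0, -0.04, 0, 0, 0, 0]'

```text
time_s: 17.2
tcp_pos: [514.6, 217.3, 66.9]
ee_rot: [[-0.007, 1.0, 0.0], [1.0, 0.007, 0.0], [0.0, 0.0, -1.0]]
force: [-0.0, 2.0, -2.9]
gripper_width: 0.258
gripper_force: 30.0
```

Emit:
servo_tool --commands '[0, -0.02, 0, 0, 0, 0, 0, -0.03, 0, 0, 0, 0, 0, -0.03, 0, 0, 0, 0, 0, -0.03, 0, 0, 0, 0]'

```text
time_s: 17.7
tcp_pos: [514.7, 214.9, 66.9]
ee_rot: [[-0.007, 1.0, 0.0], [1.0, 0.007, 0.0], [0.0, 0.0, -1.0]]
force: [-0.2, 5.3, -2.5]
gripper_width: 0.261
gripper_force: 30.0
```

Emit:
servo_tool --commands '[0, -0.01, 0, 0, 0, 0, 0, -0.01, 0, 0, 0, 0]'

```text
time_s: 17.95
tcp_pos: [514.7, 214.1, 66.9]
ee_rot: [[-0.007, 1.0, 0.0], [1.0, 0.007, 0.0], [0.0, 0.0, -1.0]]
force: [0.9, 5.1, -2.0]
gripper_width: 0.26
gripper_force: 30.0
```

Emit:
servo_tool --commands '[0, 0, 0, 0, 0, 0, 0, 0, 0, 0, 0, 0]'

```text
time_s: 18.2
tcp_pos: [514.7, 214.1, 67.0]
ee_rot: [[-0.007, 1.0, 0.0], [1.0, 0.007, 0.0], [0.0, 0.0, -1.0]]
force: [0.6, 5.0, -1.9]
gripper_width: 0.259
gripper_force: 30.0
```

Emit:
servo_tool --commands '[0, 0, 0, 0, 0, 0, 0, 0, 0, 0, 0, 0]'

```text
time_s: 18.45
tcp_pos: [514.7, 214.1, 66.9]
ee_rot: [[-0.007, 1.0, 0.0], [1.0, 0.007, 0.0], [0.0, 0.0, -1.0]]
force: [-0.3, 4.0, -1.7]
gripper_width: 0.26
gripper_force: 30.0
```

Emit:
servo_tool --commands '[0, -0.008, 0, 0, 0, 0, 0, -0.015, 0, 0, 0, 0, 0, -0.015, 0, 0, 0, 0, 0, -0.015, 0, 0, 0, 0, 0, -0.015, 0, 0, 0, 0, 0, -0.015, 0, 0, 0, 0]'

```text
time_s: 19.2
tcp_pos: [514.7, 213.0, 66.9]
ee_rot: [[-0.007, 1.0, 0.0], [1.0, 0.007, 0.0], [0.0, 0.0, -1.0]]
force: [0.7, 4.8, -2.3]
gripper_width: 0.26
gripper_force: 30.0
```

Emit:
servo_tool --commands '[0, 0, 0, 0, 0, 0, 0, 0, 0, 0, 0, 0, 0, 0, 0, 0, 0, 0, 0, 0, 0, 0, 0, 0, 0, 0, 0, 0, 0, 0, 0, 0, 0, 0, 0, 0]'

```text
time_s: 19.95
tcp_pos: [514.7, 213.0, 66.9]
ee_rot: [[-0.007, 1.0, 0.0], [1.0, 0.007, 0.0], [0.0, 0.0, -1.0]]
force: [-0.2, 5.5, -1.8]
gripper_width: 0.258
gripper_force: 30.0
```

Run:
```python
from h import *
o=readout.get_obs(); print(o['tcp_pos'],o['force'],o['torque'])
s=snap('scene','s2.png'); cv2.imwrite('pics/z3.png',cv2.resize(s[160:260,320:470],(750,500),interpolation=cv2.INTER_CUBIC))
```

```text
[514.69674171 213.00213795  66.94468931] [-0.17328744  5.46222331 -1.75119183] [ 0.95586734 -0.12326737  0.0115378 ]
```

View pics/z3.png

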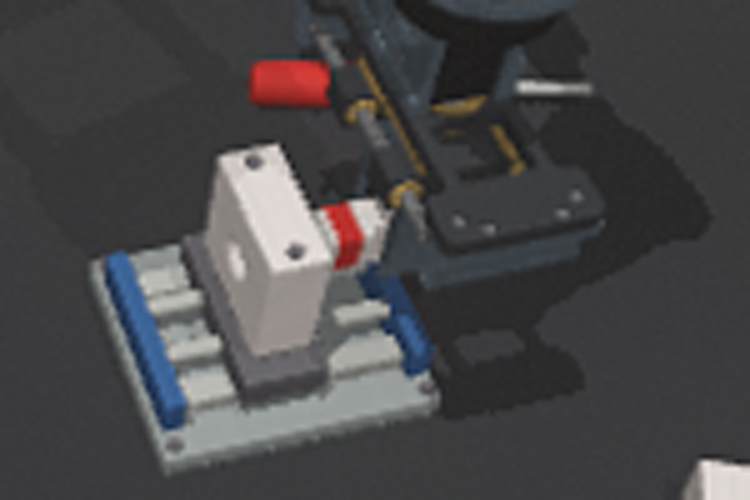

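The picture shows the NO-GO nose in the bore and the carriage pushed towards the −y stop, with the gap still clear. It was refused at about 5.4 N, roughly 7.7 mm. Now withdraw and carry the gauge back.

Emit:
servo_tool --commands '[0, 0.1, 0, 0, 0, 0, -0.002, 0.3, 0, 0, 0, 0, -0.004, 0.6, 0, 0, 0, 0, -0.004, 0.65, 0, 0, 0, 0, -0.004, 0.65, 0, 0, 0, 0]'

```text
time_s: 20.62
tcp_pos: [514.1, 265.2, 66.8]
ee_rot: [[-0.008, 1.0, -0.0], [1.0, 0.008, -0.0], [-0.0, -0.0, -1.0]]
force: [-0.2, -0.3, -1.9]
gripper_width: 0.256
gripper_force: 30.0
```

Emit:
servo_tool --commands '[0, 0, 0.4, 0, 0, 0, 0, 0, 0.8, 0, 0, 0, 0, 0, 1, 0, 0, 0]'

```text
time_s: 21.0
tcp_pos: [514.8, 264.5, 148.4]
ee_rot: [[-0.006, 1.0, 0.002], [1.0, 0.006, 0.0], [0.0, 0.002, -1.0]]
force: [0.3, -0.5, -2.7]
gripper_width: 0.258
gripper_force: 30.0
```

Emit:
servo_tool --commands '[0, 0, 0.2, 0, 0, 0, 0, -0.3, 0.2, 0, 0, 0, 0, -0.7, 0.2, 0, 0, 0, 0, -1, 0.2, 0, 0, 0]'

```text
time_s: 21.5
tcp_pos: [513.8, 183.6, 162.6]
ee_rot: [[-0.007, 1.0, -0.001], [1.0, 0.007, -0.0], [-0.0, -0.001, -1.0]]
force: [0.6, -0.2, -2.1]
gripper_width: 0.263
gripper_force: 30.0
```

Emit:
servo_tool --commands '[0, -0.5, 0, 0, 0, 0, 0, -1, 0, 0, 0, 0]'

```text
time_s: 21.75
tcp_pos: [513.9, 103.7, 162.6]
ee_rot: [[-0.007, 1.0, -0.001], [1.0, 0.007, -0.0], [-0.0, -0.001, -1.0]]
force: [0.6, -0.7, -2.1]
gripper_width: 0.265
gripper_force: 30.0
```

Emit:
servo_tool --commands '[0, -0.5, 0, 0, 0, 0, 0, -1, 0, 0, 0, 0]'

```text
time_s: 22.0
tcp_pos: [513.8, 23.5, 162.6]
ee_rot: [[-0.007, 1.0, -0.001], [1.0, 0.007, 0.0], [0.0, -0.001, -1.0]]
force: [-0.3, 0.1, -2.0]
gripper_width: 0.259
gripper_force: 30.0
```

Emit:
servo_tool --commands '[0, -0.5, 0, 0, 0, 0, 0, -1, 0, 0, 0, 0]'

```text
time_s: 22.25
tcp_pos: [513.8, -56.4, 162.6]
ee_rot: [[-0.007, 1.0, -0.001], [1.0, 0.007, 0.0], [0.0, -0.001, -1.0]]
force: [0.3, -0.1, -1.7]
gripper_width: 0.259
gripper_force: 30.0
```

Emit:
servo_tool --commands '[0.1, -0.4, 0, 0, 0, 0.014, 0.25, -0.8, 0, 0, 0, 0.0274, 0.37, -1, 0, 0, 0, 0.0411, 0.37, -1, 0, 0, 0, 0.0411]'

```text
time_s: 22.75
tcp_pos: [544.0, -136.1, 162.4]
ee_rot: [[-0.261, 0.965, -0.001], [0.965, 0.261, 0.0], [0.0, -0.001, -1.0]]
force: [-1.0, 0.5, -3.0]
gripper_width: 0.263
gripper_force: 30.0
```

Emit:
servo_tool --commands '[0, -0.5, 0, 0, 0, 0, 0, -1, 0, 0, 0, 0, 0, -1, 0, 0, 0, 0, 0, -1, 0, 0, 0, 0]'

```text
time_s: 23.25
tcp_pos: [543.3, -214.1, 162.6]
ee_rot: [[-0.261, 0.965, -0.001], [0.965, 0.261, 0.001], [0.001, -0.001, -1.0]]
force: [0.0, -0.3, -1.8]
gripper_width: 0.264
gripper_force: 30.0
```

Emit:
servo_tool --commands '[0.008, 0.123, -0.3, 0, 0, 0, 0.008, 0.123, -0.6, 0, 0, 0, 0.008, 0.123, -0.85, 0, 0, 0, 0.008, 0.123, -0.85, 0, 0, 0, 0.008, 0.123, -0.85, 0, 0, 0]'

```text
time_s: 23.88
tcp_pos: [544.8, -204.7, 95.6]
ee_rot: [[-0.262, 0.965, 0.0], [0.965, 0.262, -0.0], [-0.0, 0.0, -1.0]]
force: [0.2, -0.1, -2.1]
gripper_width: 0.258
gripper_force: 30.0
```

Run:
```python
from h import *
o=readout.get_obs(); print(o['tcp_pos'],o['force'])
s=snap('scene','s3.png');t=snap('top','t3.png')
cv2.imwrite('pics/z4.png',np.hstack([cv2.resize(s[220:300,190:290],(400,320)),cv2.resize(t[140:220,350:450],(400,320))]))
```

```text
[ 544.84563836 -204.72202903   95.64827303] [ 0.23320659 -0.07835508 -2.11803052]
```

View pics/z4.png

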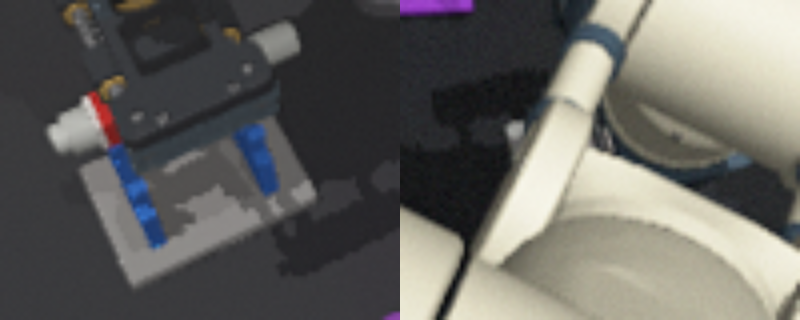

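The scene crop shows the gauge above the saddles and in line with them, red end towards −y. Lowering it in.

Emit:
servo_tool --commands '[-0.01, 0.004, -0.15, 0, 0, 0, -0.01, 0.004, -0.3, 0, 0, 0, -0.01, 0.004, -0.38, 0, 0, 0, -0.01, 0.004, -0.38, 0, 0, 0, -0.01, 0.004, -0.38, 0, 0, 0]'

```text
time_s: 24.6
tcp_pos: [543.9, -205.0, 64.6]
ee_rot: [[-0.262, 0.965, 0.0], [0.965, 0.262, -0.0], [-0.0, 0.0, -1.0]]
force: [0.2, -0.4, -2.0]
gripper_width: 0.259
gripper_force: 30.0
```

Emit:
servo_tool --commands '[0, 0, -0.04, 0, 0, 0, 0, 0, -0.08, 0, 0, 0, 0, 0, -0.12, 0, 0, 0, 0, 0, -0.12, 0, 0, 0]'

```text
time_s: 25.1
tcp_pos: [543.6, -204.9, 54.6]
ee_rot: [[-0.262, 0.965, -0.0], [0.965, 0.262, 0.0], [0.0, -0.0, -1.0]]
force: [0.7, -0.1, -2.1]
gripper_width: 0.262
gripper_force: 30.0
```

Emit:
servo_tool --commands '[0.003, 0.004, -0.03, 0, 0, 0, 0.003, 0.004, -0.06, 0, 0, 0, 0.003, 0.004, -0.09, 0, 0, 0, 0.003, 0.004, -0.09, 0, 0, 0]'

```text
time_s: 25.6
tcp_pos: [543.9, -204.6, 47.5]
ee_rot: [[-0.262, 0.965, -0.0], [0.965, 0.262, 0.0], [0.0, -0.0, -1.0]]
force: [0.1, -0.4, -2.6]
gripper_width: 0.261
gripper_force: 30.0
```

Emit:
servo_tool --commands '[0, 0, -0.02, 0, 0, 0, 0, 0, -0.04, 0, 0, 0, 0, 0, -0.06, 0, 0, 0, 0, 0, -0.06, 0, 0, 0]'

```text
time_s: 26.1
tcp_pos: [543.9, -204.6, 42.8]
ee_rot: [[-0.262, 0.965, -0.0], [0.965, 0.262, 0.0], [0.0, -0.0, -1.0]]
force: [-0.1, -0.5, -2.6]
gripper_width: 0.259
gripper_force: 30.0
```

Emit:
servo_tool --commands '[0, 0, -0.01, 0, 0, 0, 0, 0, -0.01, 0, 0, 0, 0, 0, -0.01, 0, 0, 0]' --squeeze 6

```text
time_s: 26.48
tcp_pos: [544.0, -204.7, 42.2]
ee_rot: [[-0.262, 0.965, 0.0], [0.965, 0.262, -0.0], [-0.0, 0.0, -1.0]]
force: [0.4, 0.3, -0.8]
gripper_width: 0.263
gripper_force: 6.0
```

Emit:
servo_tool --commands '[0, 0, 0, 0, 0, 0, 0, 0, 0, 0, 0, 0, 0, 0, 0, 0, 0, 0, 0, 0, 0, 0, 0, 0]' --fingers 0.6

```text
time_s: 26.98
tcp_pos: [544.0, -204.7, 42.2]
ee_rot: [[-0.262, 0.965, 0.0], [0.965, 0.262, -0.0], [-0.0, 0.0, -1.0]]
force: [-0.5, 0.6, -0.1]
gripper_width: 0.595
gripper_force: 0.0
```

Emit:
servo_tool --commands '[0, 0, 0.2, 0, 0, 0, 0, 0, 0.5, 0, 0, 0, 0, 0, 1, 0, 0, 0]'

```text
time_s: 27.35
tcp_pos: [543.4, -204.4, 123.2]
ee_rot: [[-0.262, 0.965, -0.001], [0.965, 0.262, 0.001], [0.001, -0.001, -1.0]]
force: [-0.0, -0.3, -0.6]
gripper_width: 0.603
gripper_force: 0.0
```

Emit:
servo_tool --commands '[0, 0, 0.5, 0, 0, 0, 0, 0, 1, 0, 0, 0]'

```text
time_s: 27.6
tcp_pos: [543.9, -204.6, 204.7]
ee_rot: [[-0.262, 0.965, 0.001], [0.965, 0.262, -0.0], [-0.001, 0.001, -1.0]]
force: [1.0, -0.0, -1.0]
gripper_width: 0.603
gripper_force: 0.0
```

Emit:
servo_tool --commands '[-0.3, -0.5, 0, 0, 0, 0, -0.6, -1, 0, 0, 0, 0]'

```text
time_s: 27.85
tcp_pos: [495.8, -285.4, 204.0]
ee_rot: [[-0.263, 0.965, 0.002], [0.965, 0.263, -0.001], [-0.002, 0.001, -1.0]]
force: [-0.8, -0.3, 0.2]
gripper_width: 0.6
gripper_force: 0.0
```

Emit:
servo_tool --commands '[-0.3, -0.5, 0, 0, 0, 0, -0.6, -1, 0, 0, 0, 0]'

```text
time_s: 28.1
tcp_pos: [447.1, -365.8, 203.4]
ee_rot: [[-0.262, 0.965, 0.001], [0.965, 0.262, -0.001], [-0.001, 0.001, -1.0]]
force: [1.3, -1.0, 0.9]
gripper_width: 0.6
gripper_force: 0.0
```

Emit:
servo_tool --commands '[-0.5, -0.5, 0, 0, 0, 0, -1, -1, 0, 0, 0, 0, -1, -1, 0, 0, 0, 0, -1, -1, 0, 0, 0, 0, -1, -1, 0, 0, 0, 0]'

```text
time_s: 28.72
tcp_pos: [368.8, -443.8, 202.5]
ee_rot: [[-0.263, 0.965, 0.0], [0.965, 0.263, -0.0], [-0.0, 0.0, -1.0]]
force: [-0.1, 1.3, -0.4]
gripper_width: 0.602
gripper_force: 0.0
```

Run:
```python
from meas import *
s=snap('scene','s4.png');t=snap('top','t4.png')
cv2.imwrite('pics/z5.png',np.hstack([cv2.resize(s[220:300,190:290],(400,320)),cv2.resize(t[140:220,350:450],(400,320))]))
x,y=195,227; u=up(s,x,y,93,70).astype(int)
gr=(u[:,:,1]-u[:,:,2]>50)&(u[:,:,1]-u[:,:,0]>30); rd=(u[:,:,2]-u[:,:,1]>80)
G=rect(world('scene',big(gr),x,y,72)); R=rect(world('scene',big(rd),x,y,72)); print('scene mid',(G[0]+R[0])/2, G[0]-R[0], 'before 548.2 -203.0 [-16.2 67.1]')
```

```text
scene mid [ 548.28656006 -203.39971161] [-15.20031738  67.34135437] before 548.2 -203.0 [-16.2 67.1]
```

View pics/z5.png

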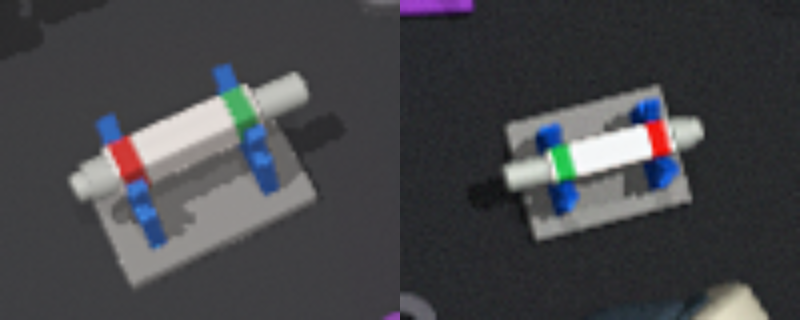

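Both views show the gauge seated as it was at the start, green end to +y. The arm is clear.

```bash
python3 -c "
from plant import ticket
print(ticket.hand_in())"
```

```text
the job is handed in; nothing more can be done
None
```

I gauged the bore and handed the job in at about 29 s: the GO end went fully home, the NO-GO end was refused at about 8 mm of carriage travel (estimated from the push force) and held for over a second, and the gauge is back in its cradle the right way round; the hand-in returned no verdict.

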